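# Set the bottle stop of a desktop labeller and hold its guard open

## Robot

A 6-joint arm with a two-finger parallel gripper is mounted at the origin on the work surface. World frame = base frame: x ahead of the robot, y to its left, z up, the work surface at z = 0. Lengths are in mm, angles in rad, forces in N, time in s.
With the tool pointing down it reaches from about 275 to 750 mm from the base axis. Payload 10.2 kg.
Tool frame: the origin (TCP) lies midway between the tips of the shut fingers; the grasp point (between the pads) lies 19 mm behind it (ctrl.grip_depth is the distance from the TCP to the grasp point, in mm); y points along the fingers, x is the direction in which the jaws open and shut, and the axes are right-handed (so a half turn about y gives the same grasp; the last joint's range is limited). The gripper opens to 85 mm and grips with 20 to 120 N. Pads are 22 mm wide; open, the fingers measure 114 mm over their backs; the gripper's body (76 mm by 85 mm) begins 54 mm behind the grasp point. The pads swing forward as they close: fully open they stand 13 mm farther back than shut.
Start: joints at [0.893, 0.313, 1.498, -0, 1.331, -0.223], TCP at [230.636, 471.633, 231.294] pointing down, gripper open.
Joint ranges: [-2.94, 2.94], [-0.97, 2.17], [0.19, 2.56], [-1.23, 4.37], [0.02, 3.11], [-2.88, 2.88]. Speed limits (rad/s): [2.39, 2.39, 3.01, 3.14, 3.14, 3.14].

## Interface

Orientations are given as a unit quaternion [w, x, y, z].
In Python, from rig import ctrl gives the robot as it stands. The module is installed in compiled form; this text tells all that it offers.
- The arm moves only by the tool drive_tool, never from a script. Its arguments are lists of equal length, an entry for each row: "gripper": the closure, from 0 (fully open) to 1 (shut); "offset": the shift along the tool's x, y, z in m, a list of three; "turn": the turn about the tool's y in degrees. In form: {"gripper": [gripper, ...], "offset": [[tx, ty, tz], ...], "turn": [turn, ...]}. A call has 1 to 20 rows; each row shifts and turns the commanded pose from where the row before left it, along the tool's axes as they then stand; what a row does not reach is not made up. A row lasts 1/12 s, in which the tool goes at most 41.7 mm and 7.16 degrees, less where a joint would pass 70% of its speed; a pose out of reach is approached as far as the arm can. A call is refused whole if a number of a shift passes 0.0417 or a number of a turn 7.16, either way. A call with a gripper value outside its range is refused whole. The fingers move at their own pace and stop on an object; "force" is the grip in N (left out, the last holds). Time passes only in rows, so rows that do not move let the fingers close. It gives the time, the measured TCP pose, the force and the opening at its end, in the units of the state.
- ctrl.sense(): the state, without advancing time (a new reading comes with each control period).
- ctrl.capture(name): name is "scene" or "top" or "wrist"; returns (picture, depth): 480x640x3 uint8, red, green, blue; 480x640 float32, mm along the optical axis (not along the pixel's ray), 0 where there is no reading.
- ctrl.camera_params(name): a dict with "fovy" (degrees; the focal length in pixels is half the picture's height over the tangent of half this angle, whatever the lens; pixels are square), "cx", "cy" (the principal point, pixels), "distortion" ([k1, k2, p1, p2, k3] as OpenCV has them; the pictures are not rectified), "view" (4x4, takes a point from world to camera coordinates); the wrist camera has in their place "tool_from_camera" (4x4, takes a point from camera to tool coordinates, whose origin is the TCP and whose axes are the tool frame's). Camera axes: x right, y down, z forward; pixel columns grow to the right and rows downward; lengths in mm; the calibration is good to about 2 mm. A picture is of the moment at which its call begins: read the wrist's pose just before it. camera_params takes no time and is no camera call.
- ctrl.finish_job(): hands the job in, once; it reports no verdict.
Trained networks look in the newest picture that a camera, given by its name, has taken for a name from the list of things; names that differ only in an ending like _2 or _b are one class to them, and where a whole thing is asked for, a point or a joint stands for the part that bears it (a point fixed in the world has none). Each returns a list of dicts, best first, with "score" (0 to 1); they miss things now and then, are a little off and sometimes report something else, mostly with a low value. They report only what shows in the picture. A call takes as long as a camera call.
- ctrl.boxes_of(camera, query): "centre" ([x, y, z] in mm, in the coordinates of the camera as it stood for that picture, good to about 4 mm: the middle of the surface that is visible of it).
- ctrl.regions_of(camera, query): "mask" (480x640 bool, what is visible of it).
- ctrl.pinpoint(camera, query): "centre" ([x, y, z] in mm, in the coordinates of the camera as it stood for that picture, good to about 4 mm: a listed point, or the origin of a listed thing).
The state is a dict: "time_s": time; "joints": joint angles; "dq": joint speeds; "tau": joint torques, N m; "eef_pos": TCP position; "ee_rot": TCP orientation; "force": force on the tool from outside, world axes, zero at the start; "wrist_torque": the same for the moment, N m; "grip_width": opening from 0.0 (shut) to 1.0 (fully open).
Only numpy, scipy, OpenCV 4.12 (cv2) and the standard library are available. Lean on these libraries where they do the work, as an engineer would, in place of code of your own. Each camera call takes 0.05 s, during which the arm holds its last target.

## Task

Set up the bottle labeller for the next bottle size: loosen the ball lever that clamps the bottle stop, slide the stop along its rail until its index nib lines up with the set-up pointer on the rule, and tighten the lever fully again. Then lift the clear guard and hold it open at about 60 degrees so that a colleague can lay a bottle on the rollers: it falls shut if let go, so finish while still holding it, steady, with the gripper's fingers alone. Leave the bottles and the beaker beside the machine alone.

Things in the scene. Friction and masses are not known exactly. Their poses are not given: they have to be found in the camera images.
- labeller: desktop bottle labeller, fixed to the bench, 370 mm deep (x), 350 mm wide (y). Its origin is the centre of its underside on the bench; its +x points to the back of the machine (label roll and guard hinge), +y to the left as seen by the operator at the front, z up. The stop rail runs along its y at x = -140 mm across the front; all other parts below keep these axes. Its two 98 mm tall side plates stand under the guard's ends and reach z = 118 mm
- carriage (a joint): position of the bottle stop's saddle along the rail, m: 0 at the right end, growing to the machine's left (+y), 0 to 0.17. About 8 N of friction when the clamp is loose (a harder sideways pull on the lever drags the loose stop along the rail, too); held fast against about 40 N when clamped
- knob_grip (a point): grip point of the push knob on the stop's saddle: an upright black cylinder, 16 mm in diameter and 36 mm tall, on the saddle's top; the point lies on its axis, 24 mm above the saddle's top and 12 mm below the knob's top. The saddle is an aluminium block 36 mm (x) by 74 mm (y), 34 mm tall, reaching from 16 mm right to 58 mm left of the knob's axis
- index (a point): tip of the stop's index nib, a 2.5 mm wide steel blade on the saddle's front face, in line with the knob's axis (same machine y), 30 mm in front of it
- pointer: set-up pointer clipped on the rule in front of the rail: a 16 mm wide dark clip with an upright steel blade 2.5 mm wide (y) and 42 mm tall; fixed. Its origin is the centre of the clip's underside, with the blade in the same plane; axes as the machine's. The stop is set when the index tip has the same y as this in the machine's axes. It is always to the left (+y) of where the stop starts
- clamp (a joint): angle of the clamp lever about its upright axis, rad: 0 fully tight (against its stop, pointing left and slightly back), 1.0 fully loose (swung anticlockwise as seen from above, towards the operator). The screw begins to bite below about 0.35; the lever stays where it is left; turning it takes 2 to 4 N at the ball, most where it is tight
- clamp_ball (a point): centre of the black ball, 25 mm in diameter, at the end of the clamp lever; the lever's arm, an 8 mm steel rod, slopes down from it to the hub, 65 mm away horizontally and 35 mm lower
- clamp_axis (a point): point on the clamp lever's upright turning axis, level with the ball's centre and 42 mm left (+y) of the knob's axis; rides with the stop. Below it is the lever's hub, 20 mm in diameter, whose top is 29 mm below this point
- guard (a joint): opening angle of the guard, rad: 0 shut (level), 1.05 is 60 degrees, 1.4 its stop; its own weight shuts it from any angle
- guard_hinge (a point): middle of the guard's hinge axis, which runs along the machine's y at the guard's back edge
- guard_handle (a point): middle of the guard's bow handle: a round steel bar 10 mm in diameter and 110 mm long along the machine's y, on two posts, its axis 40 mm above the middle of the 4 mm thick clear panel, of which 33 mm are free under the bar. Shut, it lies 98 mm in front of and 40 mm above the hinge axis and turns about that axis with the guard. The panel, 268 mm wide, ends 17 mm in front of the handle. The guard weighs 0.3 to 0.5 kg: about 2 to 3 N to lift at the handle
- amber_bottle_mid (a point): centre of a brown glass bottle with white cap, 42 mm in diameter and 88 mm tall, standing on the bench left of the machine; leave alone
- beaker_mid (a point): centre (half-way up) of a glass beaker, 68 mm in diameter and 85 mm tall, standing left of the machine; leave alone
- metal_bottle_mid (a point): centre of an aluminium bottle, 60 mm in diameter and 130 mm tall, standing right of the machine; leave alone

How it is judged:
By the outcome, as a careful person would: the job done as asked, in the order asked, and still so for the second after the job is handed in, while the arm keeps its last pose, push and grip.
It also fails if it takes over 64 s, if anything falls off the work surface, if the arm or the gripper's body presses on something with over 40 N, if the wrist force passes 120 N, or if a joint passes its speed limit or range.

## Working session

There is one attempt and no reset: what is moved stays moved. The work goes in short steps, Python scripts to look and compute and a tool call to move; the robot and the scene stay as the last step left them, time stands still between calls to the robot, and variables do not carry over. Pictures are saved under pics/ and viewed, and the job is handed in when it is done.

Besides the shell and the picture viewer there is one more tool, called after ">>>" by a JSON object that holds its "fn" and its "kwargs", one argument or row to a line. drive_tool: Moves the arm, as the interface text tells. Its arguments: {"type":"object","properties":{"gripper":{"type":"array","items":{"type":"number"}},"offset":{"type":"array","items":{"type":"array","items":{"type":"number"}}},"turn":{"type":"array","items":{"type":"number"}},"force":{"type":"number"}},"required":["gripper","offset","turn"]}

```bash
ls; mkdir -p pics; cat > h.py <<'E'
import numpy as np, cv2
from rig import ctrl
from scipy.spatial.transform import Rotation as R
def pose():
    s=ctrl.sense(); q=s['ee_rot']; return np.array(s['eef_pos']), R.from_quat([q[1],q[2],q[3],q[0]]).as_matrix(), s
def w2c(n):
    if n=='wrist':
        p,r,_=pose(); T=np.eye(4);T[:3,:3]=r;T[:3,3]=p
        return np.linalg.inv(T@np.array(ctrl.camera_params(n)['tool_from_camera']))
    return np.array(ctrl.camera_params(n)['view'])
def K(n):
    c=ctrl.camera_params(n); f=240/np.tan(np.radians(c['fovy'])/2)
    return np.array([[f,0,c['cx']],[0,f,c['cy']],[0,0,1]]),np.array(c['distortion'],float)
def c2world(n,p,V=None):
    V=w2c(n) if V is None else V
    return (np.linalg.inv(V)@np.r_[p,1])[:3]
def proj(n,P,V=None):
    V=w2c(n) if V is None else V
    k,d=K(n); return cv2.projectPoints(np.array(P,float).reshape(-1,1,3),cv2.Rodrigues(V[:3,:3])[0],V[:3,3],k,d)[0].reshape(-1,2)
def px2w(n,u,v,z,V=None):
    # z: depth along the axis
    V=w2c(n) if V is None else V
    k,d=K(n); a=cv2.undistortPoints(np.array([[[u,v]]],float),k,d)[0,0]
    return c2world(n,[a[0]*z,a[1]*z,z],V)
def save(n,im): cv2.imwrite('pics/'+n+'.png',im[:,:,::-1])
E
python3 - <<'E'
from h import *
p,r,s=pose(); print(s); print(r)
for n in ['scene','top']:
    im,d=ctrl.capture(n); save(n+'0',im); np.save(n+'0.npy',d)
    V=w2c(n); print(n,ctrl.camera_params(n))
    for q in ['labeller','knob_grip','index','pointer','clamp_ball','clamp_axis','guard_handle','guard_hinge']:
        print(q,[(c2world(n,x['centre'],V).round(1),round(x['score'],2)) for x in ctrl.pinpoint(n,q)[:2]])
E
```

```text
pics
{'time_s': 0.0, 'joints': array([ 8.92610433e-01,  3.13432078e-01,  1.49846365e+00,  1.86577838e-05,
        1.33099722e+00, -2.23393116e-01]), 'dq': array([-0.00118486,  0.00075805,  0.00036763,  0.00055724, -0.00020501,
        0.00067107]), 'tau': array([-4.89260201e-04, -4.12271440e+01, -2.59747106e+01, -2.30130063e-04,
        4.17079747e-03,  3.97808583e-05]), 'eef_pos': array([230.4523824 , 471.4208906 , 230.73424913]), 'ee_rot': array([-0.59970497,  0.59999481,  0.37396973, -0.3748424 ]), 'force': array([-0.2502872 , -0.30822028, -0.76206185]), 'wrist_torque': array([-0.00758719,  0.02040367,  0.00680058]), 'grip_width': 1.0017427832270405}
[[ 4.39279632e-01 -8.29894332e-04 -8.98349996e-01]
 [ 8.98349491e-01 -1.00118507e-03  4.39280310e-01]
 [-1.26397085e-03 -9.99999154e-01  3.05734940e-04]]
scene {'fovy': 47.85585881112431, 'cx': 322.7300644142278, 'cy': 241.98041244533462, 'distortion': array([-0.09569245,  0.        ,  0.        ,  0.        ,  0.        ]), 'view': array([[-5.24127146e-01,  8.51619217e-01,  5.95342819e-03,
         2.96795542e+02],
       [ 4.3633286
[... 985 characters left out ...]
2, -9.91988539e-01,
         1.03375900e+03],
       [ 0.00000000e+00,  0.00000000e+00,  0.00000000e+00,
         1.00000000e+00]])}
labeller [(array([ 6.588e+02,  2.200e+01, -5.000e-01]), 0.94)]
knob_grip [(array([524.9, -69.9, 102.2]), 0.61)]
index [(array([495.9, -71.6,  65.1]), 0.64), (array([ 640.1, -266.6,   63.6]), 0.49)]
pointer [(array([482.1,  60.1,  21.1]), 0.53)]
clamp_ball [(array([534.7,  35.2, 134.4]), 0.78), (array([ 640.2, -261.1,   63.6]), 0.41)]
clamp_axis [(array([521.2, -26.9, 126.3]), 0.83), (array([ 642.3, -263.4,   63.4]), 0.63)]
guard_handle [(array([612.3,  19.1, 163.1]), 0.75), (array([709.7, 297.3,  42.7]), 0.67)]
guard_hinge [(array([704.2,  23.3, 120.7]), 0.56)]
```

View pics/scene0.png

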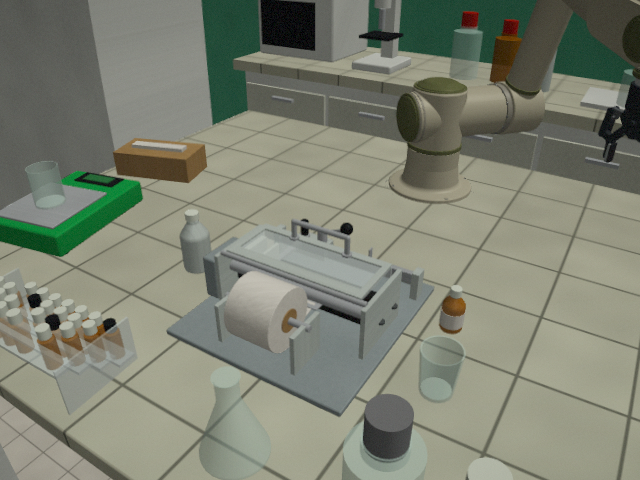

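View pics/top0.png

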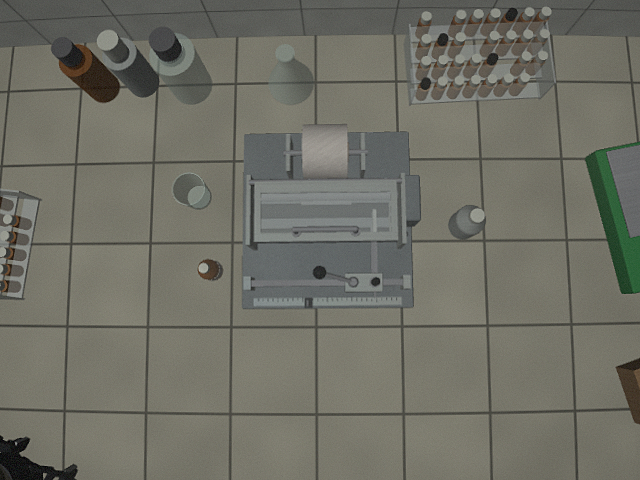

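The scene picture shows the labeller centred near (310,290). In the top view the ball is at (319,272), knob (375,282), pointer clip (308,302), handle bar (325,232), all nearly square to the world axes. Next I'll get the yaw and finer points from the top depth.

```bash
python3 - <<'E'
from h import *
d=np.load('top0.npy'); im=cv2.imread('pics/top0.png')
def P(u,v): return px2w('top',u,v,d[int(v),int(u)]).round(1)
for n,(u,v) in dict(fl=(245,305),fr=(411,305),bl=(246,134),br=(408,133),ball=(319,272),knob=(375,282),hub=(353,282),clip=(308,303),handleL=(300,232),handleM=(325,231),handleR=(352,233),platel=(250,215),plater=(404,215)).items(): print(n,P(u,v),ctrl.sense()['time_s'])
c=im[210:315,235:420]; cv2.imwrite('pics/crop0.png',cv2.resize(c,None,fx=4.3,fy=4.3,interpolation=cv2.INTER_CUBIC))
print(ctrl.camera_params('wrist')['tool_from_camera'].round(2))
E
```

```text
fl [477.8 190.4  23.6] 0.9
fr [ 475.8 -146.3   18.3] 0.9
bl [838.9 194.3  18.4] 0.9
br [ 836.4 -149.5   19.3] 0.9
ball [536.5  35.6 141.5] 0.9
knob [518.9 -67.4 112.6] 0.9
hub [519.7 -26.9 101.7] 0.9
clip [481.2  61.3  40.7] 0.9
handleL [607.2  68.7 161.7] 0.9
handleM [608.4  23.9 162.6] 0.9
handleR [608.4 -25.2 133.6] 0.9
platel [646.9 166.9 115.8] 0.9
plater [ 643.8 -123.7  117.6] 0.9
[[   1.      0.     -0.     -0.74]
 [   0.     -0.3     0.95 -142.65]
 [   0.     -0.95   -0.3    76.34]
 [   0.      0.      0.      1.  ]]
```

View pics/crop0.png

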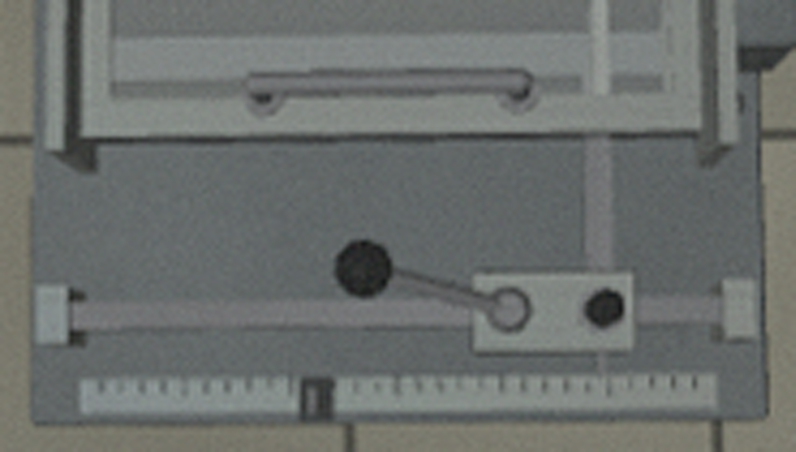

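>>> {"fn": "drive_tool", "kwargs": {
  "gripper": [0.5, 0.5, 0.5, 0.5, 0.5, 0.5, 0.5, 0.5, 0.5],
  "offset": [
    [0, 0, 0],
    [0, 0, 0],
    [0, 0, 0],
    [0, 0, 0],
    [0, 0, 0],
    [0, 0, 0],
    [0, 0, 0],
    [0, 0, 0],
    [0, 0, 0]
  ],
  "turn": [7.16, 7.16, 7.16, 7.16, 7.16, 7.16, 7.16, 7.16, 7.16]
}}

```text
time_s: 1.65
eef_pos: [230.6, 471.6, 231.3]
ee_rot: [0.707, -0.707, 0.005, -0.005]
force: [0.3, -0.3, -0.4]
grip_width: 0.507
```

>>> {"fn": "drive_tool", "kwargs": {
  "gripper": [0.5, 0.5, 0.5, 0.5, 0.5, 0.5, 0.5, 0.5, 0.5, 0.5, 0.5, 0.5, 0.5, 0.5, 0.5],
  "offset": [
    [0.0235, 0, -0.0332],
    [0.0235, 0, -0.0332],
    [0.0235, 0, -0.0332],
    [0.0235, 0, -0.0332],
    [0.0235, 0, -0.0332],
    [0.0235, 0, -0.0332],
    [0.0235, 0, -0.0332],
    [0.0235, 0, -0.0332],
    [0.0235, 0, -0.0332],
    [0.0235, 0, -0.0332],
    [0.0235, 0, -0.0332],
    [0.0235, 0, -0.0332],
    [0.0235, 0, -0.0332],
    [0, 0, 0],
    [0, 0, 0]
  ],
  "turn": [0, 0, 0, 0, 0, 0, 0, 0, 0, 0, 0, 0, 0, 0, 0]
}}

```text
time_s: 2.9
eef_pos: [532.8, 36.0, 230.7]
ee_rot: [0.707, -0.707, 0.004, -0.004]
force: [-0.2, 0.1, 0.5]
grip_width: 0.498
```

```bash
python3 - <<'E'
from h import *
p,r,s=pose(); print(p,r.round(3),s['time_s'],s['grip_width'],s['joints'])
V=w2c('wrist'); im,d=ctrl.capture('wrist'); save('w1',im); np.save('w1.npy',d); np.save('w1V.npy',V)
for q in ['knob_grip','index','pointer','clamp_ball','clamp_axis','guard_handle']:
    print(q,[(c2world('wrist',x['centre'],V).round(1),round(x['score'],2)) for x in ctrl.pinpoint('wrist',q)[:2]])
E
```

```text
[532.84839097  35.95144351 230.74934974] [[ 1.    -0.001  0.012]
 [-0.012  0.     1.   ]
 [-0.001 -1.     0.   ]] 2.9 0.49756776444498313 [-1.52197950e-01  3.33733358e-01  1.47061091e+00  8.67535796e-05
  1.33809500e+00 -1.40694019e-01]
knob_grip [(array([518.5, -71.4, 103. ]), 0.56)]
index [(array([495.7, -70. ,  66.8]), 0.79), (array([518.5, -72.6, 103. ]), 0.59)]
pointer [(array([485.5,  60.5,  24.8]), 0.68)]
clamp_ball [(array([534.4,  35.6, 134.1]), 0.72), (array([490.4, -69.4,  65.9]), 0.34)]
clamp_axis [(array([518.1, -30.1, 131.4]), 0.88)]
guard_handle [(array([610.7,  25. , 168.1]), 0.64)]
```

View pics/w1.png

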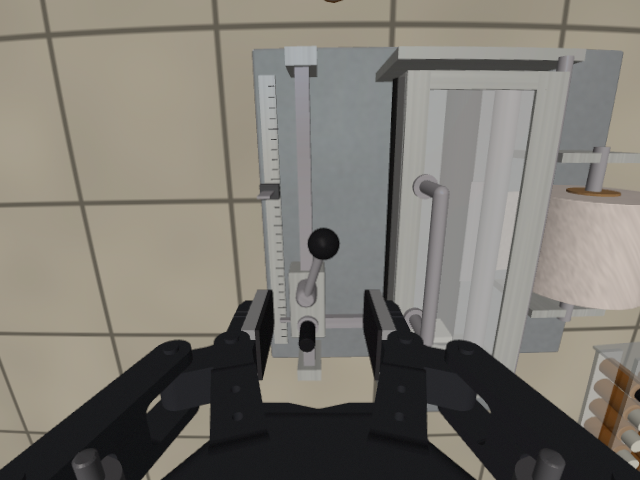

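```bash
python3 - <<'E'
from h import *
d=np.load('w1.npy'); V=np.load('w1V.npy')
def P(u,v): return px2w('wrist',u,v,d[int(v),int(u)],V).round(1)
for n,(u,v) in dict(rail1=(303,90),rail2=(304,150),rail3=(305,220),ball=(322,243),ball2=(319,238),hub=(306,290),knob=(308,328),clip=(269,192),clipb=(266,190),h1=(441,200),h2=(437,240),h3=(433,290),h4=(430,330),pan=(405,150)).items(): print(n,P(u,v))
m=cv2.imread('pics/w1.png'); 
dark=(m.max(2)<45); ys,xs=np.nonzero(dark[220:265,300:345]); ys+=220;xs+=300
pts=np.array([px2w('wrist',u,v,d[v,u],V) for u,v in zip(xs,ys) if d[v,u]>0])
from scipy.optimize import least_squares
f=least_squares(lambda q:np.linalg.norm(pts-q,axis=1)-12.5,np.array([535,35,130.]),loss='soft_l1'); print('ball',f.x,len(pts))
cv2.imwrite('pics/c1.png',cv2.resize(m[150:370,240:340],None,fx=2.7,fy=2.7,interpolation=2))
# long edges of rail by depth
for v in range(80,260,30):
    row=[P(u,v) for u in range(285,325)]; z=np.array([a[2] for a in row]); x=np.array([a[0] for a in row]); k=(z>30); print(v,row[20][1],x[k].min() if k.any() else 0,x[k].max() if k.any() else 0, np.median(z[k]) if k.any() else 0)
E
```

```text
rail1 [520.9 151.3  69.3]
rail2 [520.6 101.8  69.6]
rail3 [520.1  37.9  69.9]
ball [535.3  38.3 143.2]
ball2 [533.2  41.3 140.2]
hub [520.9 -18.5 103.3]
knob [521.5 -63.   94.9]
clip [482.9  60.1  39.7]
clipb [479.1  61.4  34.3]
h1 [611.   73.5 166.3]
h2 [611.1  46.8 166.1]
h3 [611.3  11.2 167.5]
h4 [612.6 -20.9 166.7]
pan [595.8 103.  127.7]
ball [536.63748402  34.10155499 129.97819339] 747
80 159.3 514.4 525.9 68.6
110 135.3 514.5 525.7 68.94999999999999
140 110.3 514.7 526.1 69.05
170 84.3 514.9 526.2 69.25
200 57.1 514.9 533.5 69.1
230 27.8 515.0 537.0 69.5
```

View pics/c1.png

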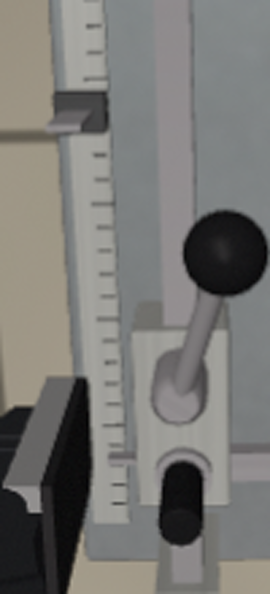

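>>> {"fn": "drive_tool", "kwargs": {
  "gripper": [0.5, 0.5, 0.5, 0.5, 0.5],
  "offset": [
    [0.004, 0.028, 0.003],
    [0, 0.028, 0],
    [0, 0.028, 0],
    [0, 0.028, 0],
    [0, 0, 0]
  ],
  "turn": [-0.7, 0, 0, 0, 0]
}}

```text
time_s: 3.67
eef_pos: [533.6, 41.2, 114.8]
ee_rot: [0.708, -0.707, 0.002, 0.005]
force: [-1.1, -0.8, -0.7]
grip_width: 0.496
```

```bash
python3 - <<'E'
from h import *
p,r,s=pose(); print(p,r[:,0].round(4),s['force'],s['grip_width'])
im,d=ctrl.capture('wrist'); save('w2',im)
E
```

```text
[533.64929158  41.1644707  114.76301687] [ 1.      0.0042 -0.0086] [-1.05351408 -0.81195994 -0.70567284] 0.4957367067640885
```

View pics/w2.png

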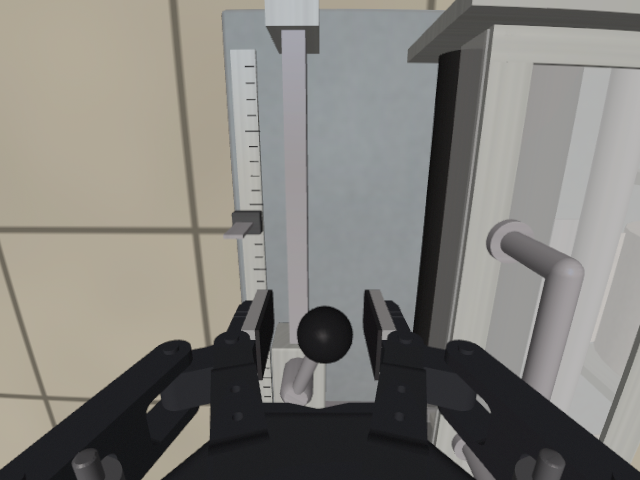

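>>> {"fn": "drive_tool", "kwargs": {
  "gripper": [0.5, 0.5, 0.5, 0.5, 0.5, 0.5, 0.5, 0.5, 0.5],
  "offset": [
    [-0.005, 0, 0],
    [-0.005, 0, 0],
    [-0.005, 0, 0],
    [-0.005, 0, 0],
    [-0.005, 0, -0.001],
    [-0.005, 0, -0.001],
    [-0.005, 0, -0.001],
    [-0.005, 0, -0.002],
    [-0.005, 0, -0.002]
  ],
  "turn": [0, 0, 0, 0, 0, 0, 0, 0, 0]
}}

```text
time_s: 4.47
eef_pos: [490.8, 33.0, 119.3]
ee_rot: [0.707, -0.707, -0.001, 0.001]
force: [2.0, 2.1, 0.7]
grip_width: 0.501
```

```bash
python3 - <<'E'
from h import *
p,r,s=pose(); print(p,r[:,0].round(4),s['force'],s['grip_width'])
im,d=ctrl.capture('wrist'); save('w3',im)
E
```

```text
[490.82223265  33.00732412 119.26626282] [ 1.0e+00  3.5e-03 -2.0e-04] [1.95063832 2.05068087 0.69495284] 0.5014458422960909
```

View pics/w3.png

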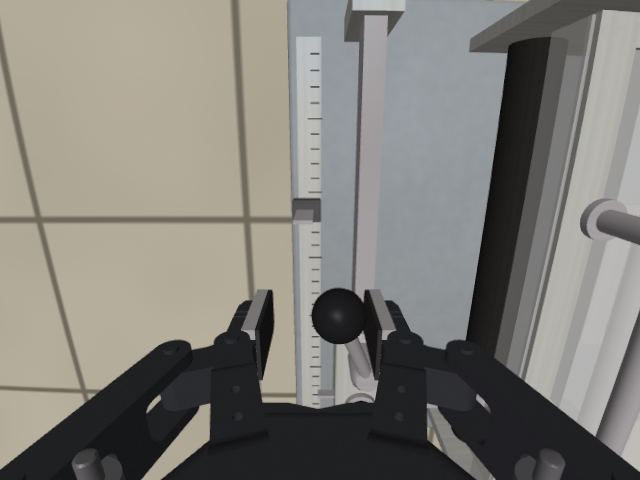

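>>> {"fn": "drive_tool", "kwargs": {
  "gripper": [0.5, 0.5, 0.5, 0.5, 0.5, 0.5],
  "offset": [
    [-0.005, 0, -0.001],
    [-0.005, 0, -0.001],
    [-0.005, 0, -0.002],
    [-0.004, 0, -0.002],
    [-0.003, 0, -0.002],
    [0, 0, 0]
  ],
  "turn": [0, 0, 0, 0, 0, 0]
}}

```text
time_s: 5.02
eef_pos: [468.7, 24.9, 119.2]
ee_rot: [0.707, -0.707, -0.001, 0.001]
force: [-0.1, 0.3, -0.2]
grip_width: 0.498
```

```bash
python3 - <<'E'
from h import *
p,r,s=pose(); print(p,r[:,0].round(4),s['force'],s['grip_width'])
V=w2c('wrist'); im,d=ctrl.capture('wrist'); save('w4',im)
for n in ['wrist','top']:
  if n=='top': V=w2c(n); im,d=ctrl.capture(n); save('t4',im[200:320,230:430])
  for q in ['knob_grip','clamp_axis','clamp_ball']: print(n,q,[(c2world(n,x['centre'],V).round(1),round(x['score'],2)) for x in ctrl.pinpoint(n,q)[:2]])
E
```

```text
[468.7178686   24.87603912 119.23365878] [ 1.      0.0032 -0.001 ] [-0.14111187  0.28748863 -0.17243666] 0.4978461705889515
wrist knob_grip []
wrist clamp_axis []
wrist clamp_ball [(array([476.3,  20.3, 132.3]), 0.89)]
top knob_grip [(array([520.4, -70. , 100.1]), 0.73), (array([523.1, -24.7, 128.7]), 0.26)]
top clamp_axis [(array([521.4, -23.6, 127.4]), 0.58)]
top clamp_ball []
```

View pics/w4.png

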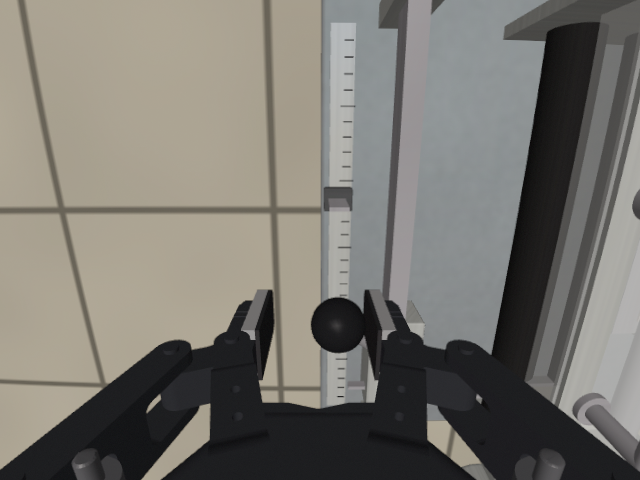

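>>> {"fn": "drive_tool", "kwargs": {
  "gripper": [0.5, 0.5, 0.5, 0.5, 0.5, 0.5, 0.5, 0.5, 0.5, 0.5],
  "offset": [
    [0, -0.035, 0],
    [0, -0.035, 0],
    [0.017, 0, -0.03],
    [0.017, 0, -0.032],
    [0.0175, 0, -0.033],
    [0, 0, 0],
    [0, 0.03, 0],
    [0, 0.03, 0],
    [0, 0.03, 0],
    [0, 0.012, 0]
  ],
  "turn": [0, 0, 0, 0, 0, 0, 0, 0, 0, 0]
}}

```text
time_s: 6.25
eef_pos: [519.4, -68.9, 83.6]
ee_rot: [0.708, -0.706, 0.001, 0.003]
force: [0.6, 0.0, -1.3]
grip_width: 0.499
```

```bash
python3 - <<'E'
from h import *
p,r,s=pose(); print(p,r[:,0].round(4),s['force'],s['grip_width'])
V=w2c('wrist'); im,d=ctrl.capture('wrist'); save('w5',im)
for q in ['knob_grip','clamp_axis','clamp_ball','index','pointer']: print(q,[(c2world('wrist',x['centre'],V).round(1),round(x['score'],2)) for x in ctrl.pinpoint('wrist',q)[:2]])
E
```

```text
[519.41002481 -68.9385095   83.58344618] [ 1.      0.0034 -0.0054] [ 0.55810941  0.03808271 -1.25286907] 0.4989967280802967
knob_grip [(array([519.7, -74.4, 100.7]), 0.58)]
clamp_axis [(array([518.3, -31.6, 130.3]), 0.97)]
clamp_ball [(array([476.5,  21.9, 131.2]), 0.86)]
index [(array([490.6, -68.4,  66.3]), 0.9)]
pointer [(array([481.8,  60. ,  27.9]), 0.95)]
```

View pics/w5.png

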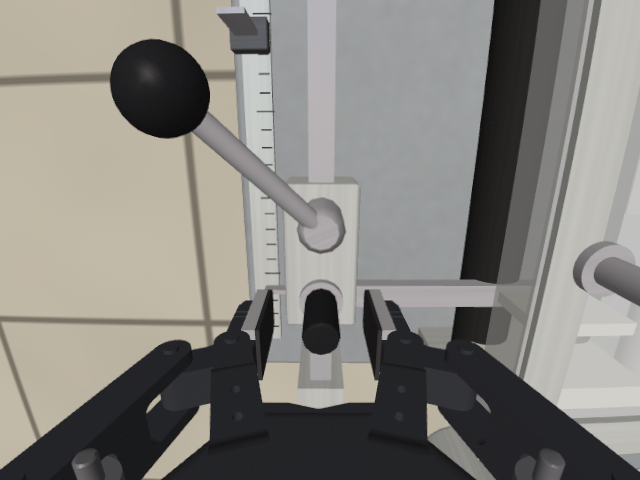

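>>> {"fn": "drive_tool", "kwargs": {
  "gripper": [1, 1, 1, 1, 1, 1],
  "offset": [
    [0, 0, 0],
    [0, 0, 0],
    [0, 0, 0],
    [0, 0, 0],
    [0, 0, 0],
    [0, 0, 0]
  ],
  "turn": [0, 0, 0, 0, 0, 0],
  "force": 50
}}

```text
time_s: 7.05
eef_pos: [520.7, -69.8, 88.3]
ee_rot: [-0.707, 0.707, 0.001, -0.002]
force: [-8.2, -0.3, 8.3]
grip_width: 0.166
```

>>> {"fn": "drive_tool", "kwargs": {
  "gripper": [1, 1, 1, 1, 1, 1, 1, 1, 1, 1, 1, 1, 1, 1, 1, 1, 1],
  "offset": [
    [0, 0, 0.004],
    [0, 0, 0.008],
    [0, 0, 0.008],
    [0, 0, 0.008],
    [0, 0, 0.008],
    [0, 0, 0.008],
    [0, 0, 0.008],
    [0, 0, 0.008],
    [0, 0, 0.008],
    [0, 0, 0.008],
    [0, 0, 0.008],
    [0, 0, 0.008],
    [0, 0, 0.008],
    [0, 0, 0.008],
    [0, 0, 0.006],
    [0, 0, 0.004],
    [0, 0, 0]
  ],
  "turn": [0, 0, 0, 0, 0, 0, 0, 0, 0, 0, 0, 0, 0, 0, 0, 0, 0]
}}

```text
time_s: 8.47
eef_pos: [520.3, 48.1, 88.2]
ee_rot: [-0.707, 0.708, 0.001, -0.002]
force: [-6.6, -2.9, 9.5]
grip_width: 0.167
```

```bash
python3 - <<'E'
from h import *
p,r,s=pose(); print(p,r[:,0].round(4),r[:,2].round(4),s['force'],s['grip_width'])
V=w2c('wrist'); im,d=ctrl.capture('wrist'); save('w6',im); np.save('w6.npy',d);np.save('w6V.npy',V)
for q in ['knob_grip','clamp_axis','clamp_ball','index','pointer']: print(q,[(c2world('wrist',x['centre'],V).round(1),round(x['score'],2)) for x in ctrl.pinpoint('wrist',q)[:2]])
n='top';V=w2c(n); im,d=ctrl.capture(n); save('t6',im); np.save('t6.npy',d)
for q in ['index','pointer']: print(q,[(c2world(n,x['centre'],V).round(1),round(x['score'],2)) for x in ctrl.pinpoint(n,q)[:2]])
E
```

```text
[520.3067654   48.14492912  88.23625125] [ 1.      0.0044 -0.0012] [-0.0044  1.     -0.0014] [-6.55279703 -2.86156792  9.45927198] 0.1673666495885207
knob_grip [(array([516.6,  45.4, 102.5]), 0.81)]
clamp_axis [(array([519.4,  86.5, 131.9]), 0.83)]
clamp_ball [(array([475.7, 139.2, 133.9]), 0.6)]
index [(array([490.7,  48.1,  67. ]), 0.74)]
pointer [(array([485.1,  61.2,  25.9]), 0.6)]
index []
pointer []
```

View pics/w6.png

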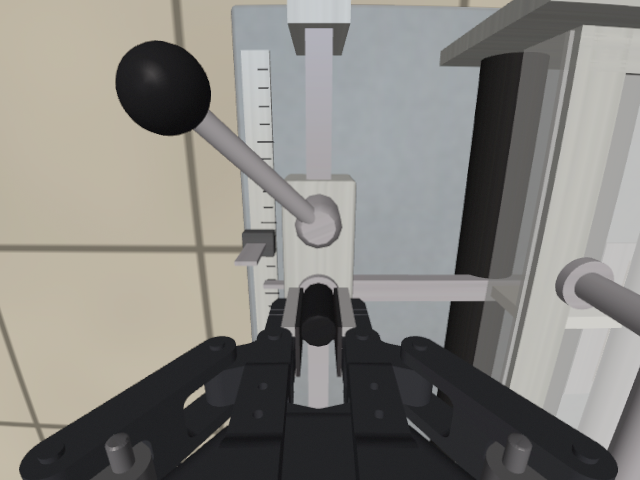

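```bash
python3 - <<'E'
import cv2
m=cv2.imread('pics/w6.png'); cv2.imwrite('pics/c6.png',cv2.resize(m[210:310,210:330],None,fx=6,fy=6,interpolation=2))
E
```

```text
(no output)
```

View pics/c6.png

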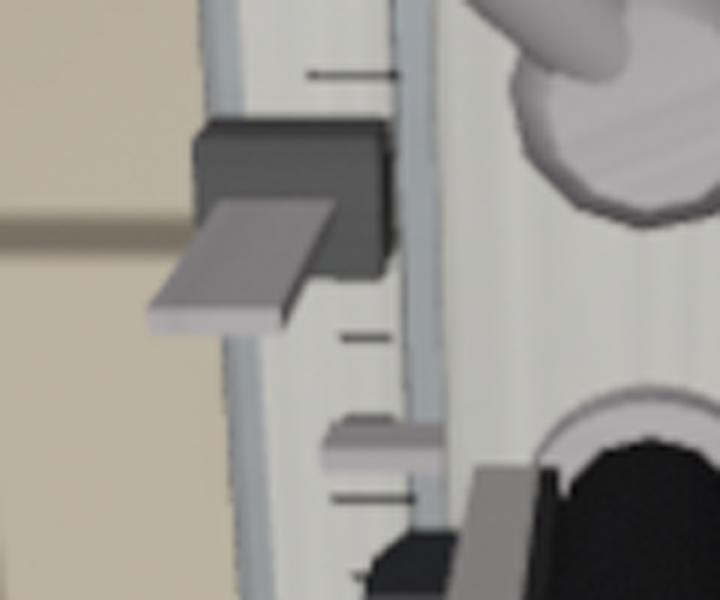

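```bash
cat >> h.py <<'E'
def ptP(d,V,u,v,n='wrist'):
    u0,v0=int(round(u)),int(round(v)); z=np.median(d[v0-1:v0+2,u0-1:u0+2]); return px2w(n,u,v,z,V).round(2)
E
python3 - <<'E'
from h import *
d=np.load('w6.npy');V=np.load('w6V.npy')
print('blade',[ptP(d,V,u,263.3) for u in (238,246,253)]); print('nib',[ptP(d,V,u,286.2) for u in (266,273,280)])
print(d[255:270,246].round(0), d[278:294,273].round(0))
E
```

```text
blade [array([477.05,  59.71,  66.1 ]), array([481.34,  59.73,  66.07]), array([485.08,  59.72,  65.98])]
nib [array([491.67,  46.91,  67.22]), array([495.47,  46.9 ,  67.13]), array([499.26,  46.86,  66.99])]
[184. 181. 182. 179. 178. 177. 176. 176. 178. 176. 177. 247. 246. 248.
 248.] [224. 224. 185. 182. 180. 180. 179. 180. 179. 179. 180. 227. 228. 227.
 228. 227.]
```

>>> {"fn": "drive_tool", "kwargs": {
  "gripper": [1, 1, 1, 1, 1, 1, 1],
  "offset": [
    [0, 0, 0.003],
    [0, 0, 0.004],
    [0, 0, 0.003],
    [0, 0, 0.002],
    [0, 0, 0.0008],
    [0, 0, 0],
    [0, 0, 0]
  ],
  "turn": [0, 0, 0, 0, 0, 0, 0]
}}

```text
time_s: 9.5
eef_pos: [520.3, 60.2, 88.3]
ee_rot: [-0.706, 0.708, 0.001, -0.002]
force: [-6.8, -6.0, 9.6]
grip_width: 0.161
```

```bash
python3 - <<'E'
from h import *
p,r,s=pose(); print(p,r[:,0].round(4),r[:,2].round(4),s['force'],s['grip_width'])
V=w2c('wrist'); im,d=ctrl.capture('wrist'); save('w7',im); np.save('w7.npy',d);np.save('w7V.npy',V)
cv2.imwrite('pics/c7.png',cv2.resize(im[240:310,210:330,::-1],None,fx=6,fy=6,interpolation=2))
E
```

```text
[520.29994759  60.24642504  88.25044417] [ 1.      0.0039 -0.0013] [-0.004   1.     -0.0018] [-6.79102356 -6.04345161  9.57743138] 0.16124177805688716
```

View pics/c7.png

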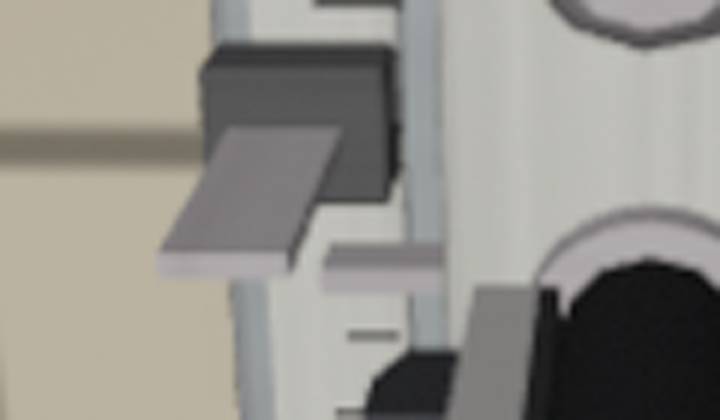

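```bash
cat > nib.py <<'E'
from h import *
import sys
def strip(im,d,V,cols,r0,r1):
    g=im[r0:r1,cols[0]:cols[1]].astype(float).mean(2).mean(1)
    dd=np.median(d[r0:r1,cols[0]:cols[1]],axis=1)
    return g.round(0),dd.round(0)
if __name__=='__main__':
    t=sys.argv[1]; im=cv2.imread(f'pics/{t}.png'); d=np.load(t+'.npy');V=np.load(t+'V.npy')
    for c in ((240,254),(266,280)):
        g,dd=strip(im,d,V,c,274,294); print(list(zip(range(274,294),g,dd)))
    print(ptP(d,V,247,283.9),ptP(d,V,273,286.6))
E
python3 nib.py w7
```

```text
[(274, np.float64(126.0), np.float32(190.0)), (275, np.float64(124.0), np.float32(188.0)), (276, np.float64(124.0), np.float32(187.0)), (277, np.float64(124.0), np.float32(186.0)), (278, np.float64(124.0), np.float32(184.0)), (279, np.float64(124.0), np.float32(183.0)), (280, np.float64(124.0), np.float32(181.0)), (281, np.float64(124.0), np.float32(180.0)), (282, np.float64(158.0), np.float32(180.0)), (283, np.float64(170.0), np.float32(180.0)), (284, np.float64(170.0), np.float32(180.0)), (285, np.float64(170.0), np.float32(180.0)), (286, np.float64(168.0), np.float32(252.0)), (287, np.float64(164.0), np.float32(252.0)), (288, np.float64(162.0), np.float32(252.0)), (289, np.float64(162.0), np.float32(253.0)), (290, np.float64(163.0), np.float32(253.0)), (291, np.float64(163.0), np.float32(253.0)), (292, np.float64(163.0), np.float32(254.0)), (293, np.float64(164.0), np.float32(254.0))]
[(274, np.float64(159.0), np.float32(224.0)), (275, np.float64(177.0), np.float32(224.0)), (276, np.float64(178.0), np.float32(224.0)), (277, np.float64(178.0), np.float32(224.0)), (278, np.float64(178.0), np.float32(225.0)), (279, np.float64(178.0), np.float32(225.0)), (280, np.float64(152.0), np.float32(184.0)), (281, np.float64(125.0), np.float32(182.0)), (282, np.float64(124.0), np.float32(182.0)), (283, np.float64(123.0), np.float32(180.0)), (284, np.float64(138.0), np.float32(179.0)), (285, np.float64(160.0), np.float32(179.0)), (286, np.float64(167.0), np.float32(180.0)), (287, np.float64(167.0), np.float32(179.0)), (288, np.float64(169.0), np.float32(180.0)), (289, np.float64(176.0), np.float32(227.0)), (290, np.float64(179.0), np.float32(228.0)), (291, np.float64(179.0), np.float32(228.0)), (292, np.float64(179.0), np.float32(228.0)), (293, np.float64(179.0), np.float32(228.0))]
[481.04  59.62  65.74] [495.46  58.78  67.19]
```

>>> {"fn": "drive_tool", "kwargs": {
  "gripper": [1, 1, 1, 1],
  "offset": [
    [0, 0, 0.0006],
    [0, 0, 0.0005],
    [0, 0, 0],
    [0, 0, 0]
  ],
  "turn": [0, 0, 0, 0]
}}

```text
time_s: 9.88
eef_pos: [520.3, 61.1, 88.3]
ee_rot: [-0.706, 0.708, 0.001, -0.002]
force: [-7.4, -7.1, 9.2]
grip_width: 0.168
```

```bash
python3 - <<'E'
from h import *
p,r,s=pose(); print(p,r[:,0].round(4),r[:,2].round(4),s['force'],s['grip_width'])
V=w2c('wrist'); im,d=ctrl.capture('wrist'); save('w8',im); np.save('w8.npy',d);np.save('w8V.npy',V)
cv2.imwrite('pics/c8.png',cv2.resize(im[240:310,210:330,::-1],None,fx=6,fy=6,interpolation=2))
E
python3 nib.py w8 | sed 's/np.float[0-9]*//g'
```

```text
[520.30797007  61.14055479  88.26274965] [ 1.      0.0039 -0.0012] [-0.004   1.     -0.0021] [-7.4373536  -7.09068776  9.16995277] 0.16755387378054315
[(274, (128.0), (192.0)), (275, (126.0), (190.0)), (276, (125.0), (189.0)), (277, (124.0), (188.0)), (278, (124.0), (186.0)), (279, (124.0), (185.0)), (280, (124.0), (184.0)), (281, (124.0), (182.0)), (282, (124.0), (181.0)), (283, (142.0), (180.0)), (284, (164.0), (180.0)), (285, (170.0), (180.0)), (286, (170.0), (181.0)), (287, (170.0), (181.0)), (288, (165.0), (253.0)), (289, (162.0), (253.0)), (290, (163.0), (253.0)), (291, (163.0), (254.0)), (292, (163.0), (254.0)), (293, (164.0), (254.0))]
[(274, (108.0), (213.0)), (275, (147.0), (224.0)), (276, (172.0), (224.0)), (277, (178.0), (225.0)), (278, (178.0), (225.0)), (279, (177.0), (225.0)), (280, (152.0), (184.0)), (281, (125.0), (182.0)), (282, (124.0), (181.0)), (283, (123.0), (180.0)), (284, (138.0), (179.0)), (285, (160.0), (179.0)), (286, (167.0), (180.0)), (287, (167.0), (179.0)), (288, (169.0), (180.0)), (289, (176.0), (227.0)), (290, (179.0), (228.0)), (291, (179.0), (228.0)), (292, (179.0), (228.0)), (293, (179.0), (228.0))]
[481.16  60.73  66.22] [495.47  59.68  67.22]
```

View pics/c8.png

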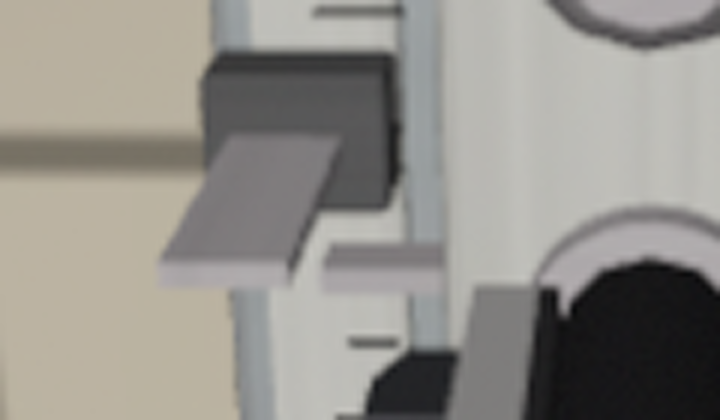

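>>> {"fn": "drive_tool", "kwargs": {
  "gripper": [0.5, 0.5, 0.5, 0.5, 0.5, 0.5, 0.5, 0.5, 0.5, 0.5, 0.5],
  "offset": [
    [0, 0, 0],
    [0, 0, 0],
    [0, 0, 0],
    [0, -0.03, 0],
    [0, -0.03, 0],
    [0, 0, -0.026],
    [0, 0, -0.026],
    [0, 0, -0.025],
    [0, 0.025, 0],
    [0, 0.025, 0],
    [0, 0, 0]
  ],
  "turn": [0, 0, 0, 0, 0, 0, 0, 0, 0, 0, 0]
}}

```text
time_s: 10.85
eef_pos: [519.0, -14.6, 93.6]
ee_rot: [0.708, -0.706, 0.001, 0.003]
force: [0.2, -0.1, -1.0]
grip_width: 0.501
```

```bash
python3 - <<'E'
from h import *
p,r,s=pose(); print(p,r[:,0].round(4),r[:,2].round(4),s['force'],s['grip_width'])
V=w2c('wrist'); im,d=ctrl.capture('wrist'); save('w9',im); np.save('w9.npy',d);np.save('w9V.npy',V)
print(proj('wrist',[[481,60,66],[495,60,66]],V))
u,v=proj('wrist',[488,60,66],V)[0].astype(int)
cv2.imwrite('pics/c9.png',cv2.resize(im[v-45:v+45,u-60:u+60,::-1],None,fx=6,fy=6,interpolation=2)); print(u,v)
E
```

```text
[518.96175353 -14.55720663  93.59479059] [ 1.      0.0027 -0.0067] [-0.0027  1.      0.002 ] [ 0.21316706 -0.14093983 -1.03705773] 0.5012195942496003
[[243.07484452 140.76029921]
 [271.18746094 140.70776402]]
257 140
```

View pics/c9.png

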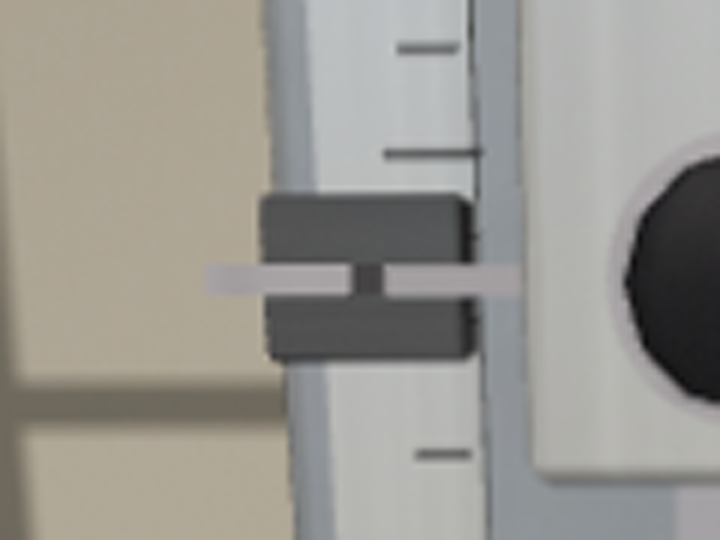

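The view from straight above shows the nib (crop rows 265–297) and the blade (265–295) in line within about 0.2 mm. Next I'll tighten the lever.

>>> {"fn": "drive_tool", "kwargs": {
  "gripper": [0.5, 0.5, 0.5, 0.5, 0.5, 0.5, 0.5, 0.5, 0.5, 0.5, 0.5, 0.5],
  "offset": [
    [0, -0.029, 0],
    [0, -0.029, 0],
    [0, -0.029, 0],
    [-0.009, 0, 0.033],
    [-0.009, 0, 0.034],
    [-0.009, 0, 0.034],
    [-0.009, 0, 0.034],
    [-0.008, 0, 0.033],
    [0, 0, 0],
    [0, 0.03, 0],
    [0, 0.03, 0],
    [0, 0, 0]
  ],
  "turn": [0, 0, 0, 0, 0, 0, 0, 0, 0, 0, 0, 0]
}}

```text
time_s: 11.9
eef_pos: [474.5, 153.1, 121.4]
ee_rot: [-0.707, 0.707, -0.001, -0.004]
force: [-0.7, -0.0, -0.7]
grip_width: 0.502
```

```bash
python3 - <<'E'
from h import *
p,r,s=pose(); print(p,r[:,0].round(4),r[:,2].round(4),s['force'],s['grip_width'])
V=w2c('wrist'); im,d=ctrl.capture('wrist'); save('w10',im)
print([(c2world('wrist',x['centre'],V).round(1),round(x['score'],2)) for x in ctrl.pinpoint('wrist','clamp_ball')[:2]])
E
```

```text
[474.47407353 153.05207595 121.41585884] [ 1.      0.0043 -0.0064] [-4.3e-03  1.0e+00 -5.0e-04] [-0.69828801 -0.04836318 -0.73410982] 0.5018549675502639
[(array([478.5, 150.7, 134.5]), 0.88)]
```

View pics/w10.png

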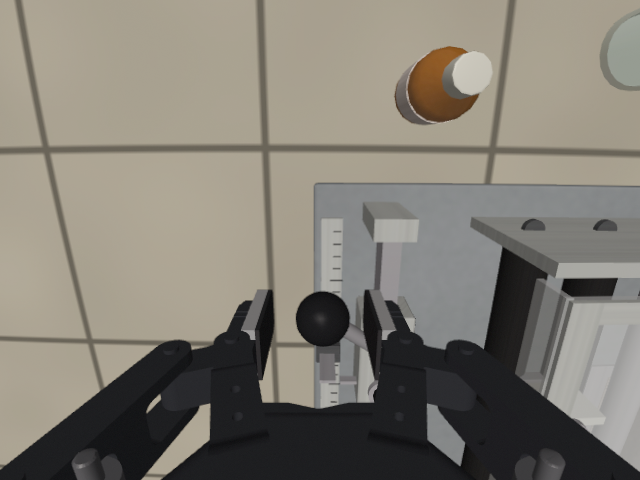

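```bash
python3 - <<'E'
from h import *
d=np.load('top0.npy'); V=w2c('top')
pts=np.array([px2w('top',u,v,d[v,u],V) for v in range(205,255) for u in range(240,262) if d[v,u]>0])
k=(pts[:,2]>60); 
for z0 in (60,80,100,110,116): 
    q=pts[(pts[:,2]>z0)&(pts[:,2]<z0+12)]; print(z0,len(q),q[:,0].min().round(1) if len(q) else 0,q[:,1].min().round(1) if len(q) else 0,q[:,1].max().round(1) if len(q) else 0)
E
```

```text
60 24 589.7 165.9 173.2
80 42 589.7 165.8 174.0
100 48 590.5 147.6 171.0
110 221 589.7 145.1 175.0
116 404 589.7 143.7 174.5
```

>>> {"fn": "drive_tool", "kwargs": {
  "gripper": [0.6, 0.6, 0.6, 0.6, 0.6, 0.6, 0.6, 0.6, 0.6, 0.6, 0.6, 0.6],
  "offset": [
    [0.004, 0, 0],
    [0.004, 0, 0.001],
    [0.005, 0, 0.004],
    [0.005, 0, 0.003],
    [0.005, 0, 0.002],
    [0.005, 0, 0.002],
    [0.005, 0, 0.001],
    [0.005, 0, 0.001],
    [0.005, 0, 0],
    [0.005, 0, 0],
    [0.005, 0, 0],
    [0, 0, 0]
  ],
  "turn": [0, 0, 0, 0, 0, 0, 0, 0, 0, 0, 0, 0]
}}

```text
time_s: 13.0
eef_pos: [530.7, 166.9, 124.8]
ee_rot: [-0.707, 0.707, 0.002, -0.001]
force: [0.1, -0.1, -0.0]
grip_width: 0.4
```

```bash
python3 - <<'E'
from h import *
p,r,s=pose(); print(p,r[:,0].round(4),r[:,2].round(4),s['force'],s['grip_width'])
V=w2c('wrist'); im,d=ctrl.capture('wrist'); save('w11',im)
print([(c2world('wrist',x['centre'],V).round(1),round(x['score'],2)) for x in ctrl.pinpoint('wrist','clamp_ball')[:2]])
E
```

```text
[530.68969025 166.91863271 124.75021941] [1.     0.0032 0.0016] [-3.2e-03  1.0e+00 -2.0e-04] [ 0.07159606 -0.13148395 -0.04855215] 0.4004357872148997
[(array([525.3, 167.8, 131.4]), 0.56)]
```

View pics/w11.png

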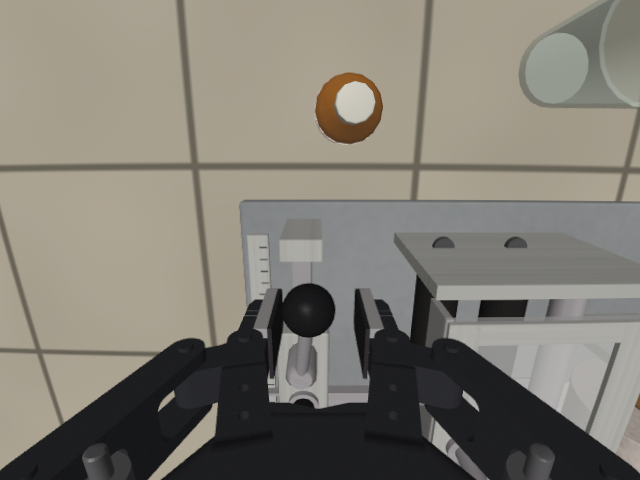

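>>> {"fn": "drive_tool", "kwargs": {
  "gripper": [0.6, 0.6, 0.6, 0.6, 0.6, 0.6],
  "offset": [
    [0.003, 0, 0],
    [0.003, 0, 0],
    [0.002, 0, -0.001],
    [0.002, 0, 0],
    [0.001, 0, 0],
    [0, 0, 0]
  ],
  "turn": [0, 0, 0, 0, 0, 0]
}}

```text
time_s: 13.6
eef_pos: [540.6, 166.2, 124.3]
ee_rot: [-0.707, 0.707, 0.001, -0.001]
force: [-1.3, 1.1, 1.8]
grip_width: 0.4
```

>>> {"fn": "drive_tool", "kwargs": {
  "gripper": [0.6, 0.6],
  "offset": [
    [0.001, 0, 0],
    [0, 0, 0]
  ],
  "turn": [0, 0]
}}

```text
time_s: 13.77
eef_pos: [541.5, 166.2, 124.3]
ee_rot: [-0.707, 0.707, 0.001, -0.001]
force: [-2.2, 0.9, 1.0]
grip_width: 0.4
```

>>> {"fn": "drive_tool", "kwargs": {
  "gripper": [0.6, 0.6],
  "offset": [
    [0.0015, 0, 0],
    [0, 0, 0]
  ],
  "turn": [0, 0]
}}

```text
time_s: 13.93
eef_pos: [542.0, 166.3, 124.0]
ee_rot: [-0.707, 0.707, 0.0, -0.002]
force: [-7.8, 0.6, 3.0]
grip_width: 0.402
```

>>> {"fn": "drive_tool", "kwargs": {
  "gripper": [0.6, 0.6],
  "offset": [
    [0.001, 0, 0],
    [0, 0, 0]
  ],
  "turn": [0, 0]
}}

```text
time_s: 14.1
eef_pos: [542.3, 166.3, 124.0]
ee_rot: [-0.707, 0.707, -0.0, -0.003]
force: [-11.0, -0.4, 4.9]
grip_width: 0.404
```

>>> {"fn": "drive_tool", "kwargs": {
  "gripper": [0.6, 0.6, 0.6],
  "offset": [
    [0.001, 0, 0],
    [0.0005, 0, 0],
    [0, 0, 0]
  ],
  "turn": [0, 0, 0]
}}

```text
time_s: 14.35
eef_pos: [542.7, 166.4, 123.8]
ee_rot: [-0.707, 0.707, -0.001, -0.004]
force: [-15.7, -0.5, 7.3]
grip_width: 0.4
```

>>> {"fn": "drive_tool", "kwargs": {
  "gripper": [0.6, 0.6, 0.6, 0.6, 0.6, 0.6, 0.6, 0.6, 0.6, 0.6, 0.6, 0.6, 0.6],
  "offset": [
    [-0.003, 0, 0],
    [-0.003, 0, 0],
    [0, -0.03, 0],
    [0, -0.03, 0],
    [-0.003, 0, -0.036],
    [-0.003, 0, -0.036],
    [-0.003, 0, -0.036],
    [-0.003, 0, -0.036],
    [-0.003, 0, -0.037],
    [0, 0.03, 0],
    [0, 0.03, 0],
    [0, 0.02, 0],
    [0, 0, 0]
  ],
  "turn": [0, 0, 0, 0, 0, 0, 0, 0, 0, 0, 0, 0, 0]
}}

```text
time_s: 15.43
eef_pos: [523.4, -14.9, 100.9]
ee_rot: [0.708, -0.707, 0.001, 0.003]
force: [-0.1, 0.8, -1.1]
grip_width: 0.402
```

```bash
python3 - <<'E'
from h import *
p,r,s=pose(); print(p,r[:,0].round(4),r[:,2].round(4),s['force'],s['grip_width'])
V=w2c('wrist'); im,d=ctrl.capture('wrist'); save('w12',im); np.save('w12.npy',d)
u,v=proj('wrist',[488,60,66],V)[0].astype(int)
cv2.imwrite('pics/c12.png',cv2.resize(im[v-45:v+45,u-60:u+60,::-1],None,fx=6,fy=6,interpolation=2)); print(u,v)
for q in ['clamp_ball','clamp_axis','knob_grip']:print([(c2world('wrist',x['centre'],V).round(1),round(x['score'],2)) for x in ctrl.pinpoint('wrist',q)[:2]])
dark=(im.max(2)<45); ys,xs=np.nonzero(dark[:120,280:420]); xs+=280
pts=np.array([px2w('wrist',a,b,d[b,a],V) for a,b in zip(xs,ys) if d[b,a]>0]); pts=pts[(pts[:,2]>118)&(pts[:,2]<150)]
from scipy.optimize import least_squares
f=least_squares(lambda q:np.linalg.norm(pts-q,axis=1)-12.5,np.array([536,165,130.]),loss='soft_l1'); print('ball',f.x,len(pts))
E
```

```text
[523.44098942 -14.86044656 100.85229565] [ 1.      0.0028 -0.0055] [-0.0028  1.      0.0012] [-0.10985644  0.75031591 -1.09944193] 0.40202593832813915
250 139
[]
[]
[(array([519. ,  57.4, 103.9]), 0.86)]Traceback (most recent call last):
  File "<stdin>", line 8, in <module>
IndexError: too many indices for array: array is 1-dimensional, but 2 were indexed
```

View pics/c12.png

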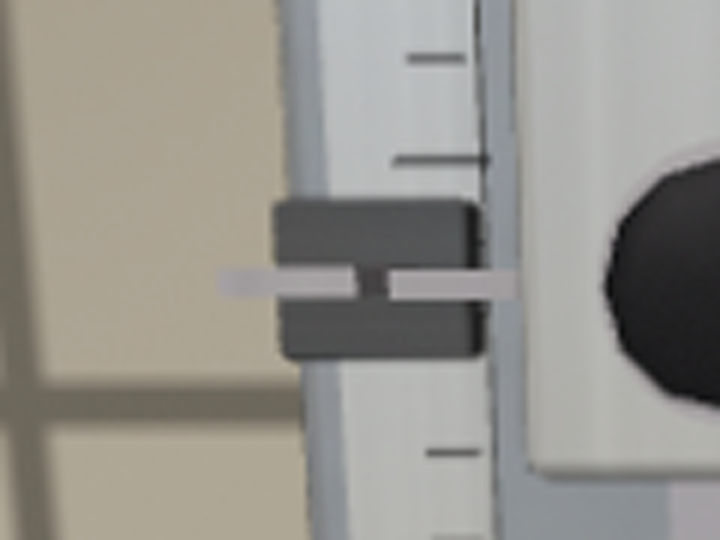

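View pics/w12.png

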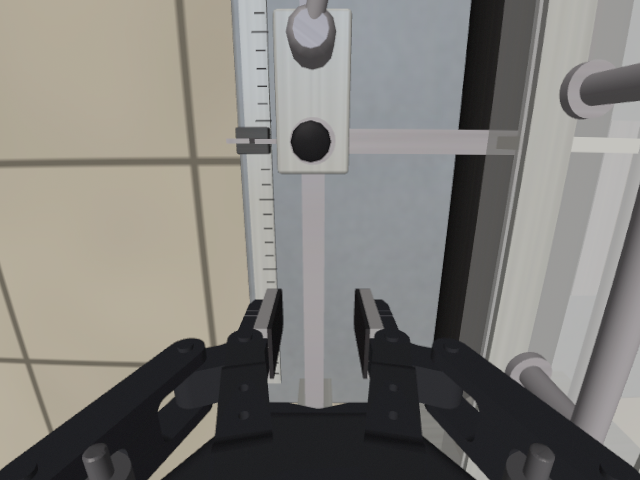

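>>> {"fn": "drive_tool", "kwargs": {
  "gripper": [0.5, 0.5, 0.5, 0.5, 0.5, 0.5, 0.5, 0.5],
  "offset": [
    [0, -0.035, 0],
    [0, -0.035, 0],
    [0.02, -0.03, 0],
    [0.025, -0.02, 0.01],
    [0.025, -0.01, 0.015],
    [0.016, 0, 0.012],
    [0, 0, 0],
    [0, 0, 0]
  ],
  "turn": [0, 0, 0, 0, 0, 0, 0, 0]
}}

```text
time_s: 16.3
eef_pos: [611.3, 23.1, 235.2]
ee_rot: [-0.707, 0.707, 0.002, -0.001]
force: [0.1, 0.0, -0.4]
grip_width: 0.501
```

```bash
python3 - <<'E'
from h import *
p,r,s=pose(); print(p,r[:,0].round(4),r[:,2].round(4),s['force'],s['grip_width'])
V=w2c('wrist'); im,d=ctrl.capture('wrist'); save('w13',im); np.save('w13.npy',d);np.save('w13V.npy',V)
for q in ['clamp_ball','clamp_axis','guard_handle','guard_hinge']:print(q,[(c2world('wrist',x['centre'],V).round(1),round(x['score'],2)) for x in ctrl.pinpoint('wrist',q)[:2]])
E
```

```text
[611.29412318  23.06454954 235.22167276] [1.     0.005  0.0016] [-5.e-03  1.e+00 -4.e-04] [ 0.09570811  0.01360117 -0.3563405 ] 0.5011377419787082
clamp_ball [(array([538. , 166.6, 132.9]), 0.92)]
clamp_axis [(array([517.1,  99.5, 130.5]), 0.94)]
guard_handle [(array([612.7,  22.5, 167.5]), 0.65)]
guard_hinge [(array([708.4,  22.8, 125.7]), 0.87), (array([519.8,  58.3, 102. ]), 0.35)]
```

View pics/w13.png

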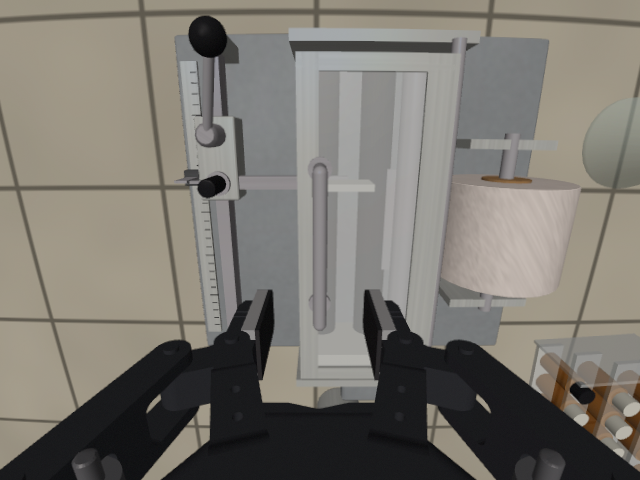

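```bash
python3 - <<'E'
from h import *
d=np.load('w13.npy');V=np.load('w13V.npy')
for v in (190,220,250,280,310):
    P=np.array([px2w('wrist',u,v,d[v,u],V) for u in range(305,335)]); k=P[:,2]>152; 
    print(v,P[k][:,0].min().round(1),P[k][:,0].max().round(1),P[k][:,1].mean().round(1),P[k][:,2].max().round(1))
for u,v in ((308,110),(308,250),(308,340),(456,110),(452,200)): print(u,v,ptP(d,V,u,v))
E
```

```text
190 607.5 616.6 66.8 167.4
220 607.6 616.9 47.1 167.5
250 607.6 617.2 26.2 167.6
280 607.6 616.7 4.1 167.6
310 607.6 617.0 -19.3 167.7
308 110 [603.48 118.   127.31]
308 250 [603.09  12.93 127.14]
308 340 [602.7  -71.08 126.85]
456 110 [710.52 119.47 124.18]
452 200 [722.65  50.46 106.68]
```

>>> {"fn": "drive_tool", "kwargs": {
  "gripper": [0.5, 0.5, 0.5, 0.5, 1, 1, 1, 1, 1, 1, 1],
  "offset": [
    [0.001, 0.03, 0],
    [0, 0.03, 0],
    [0, 0.03, 0],
    [0, 0, 0],
    [0, 0, 0],
    [0, 0, 0],
    [0, 0, 0],
    [0, 0, 0],
    [0, 0, 0],
    [0, 0, 0],
    [0, 0, 0]
  ],
  "turn": [0, 0, 0, 0, 0, 0, 0, 0, 0, 0, 0],
  "force": 50
}}

```text
time_s: 17.47
eef_pos: [612.4, 22.3, 146.9]
ee_rot: [-0.707, 0.707, 0.002, -0.0]
force: [-4.3, -0.6, 7.6]
grip_width: 0.094
```

```bash
python3 - <<'E'
from h import *
p,r,s=pose(); print(p,r[:,0].round(4),r[:,2].round(4),s['force'],s['grip_width'])
im,d=ctrl.capture('wrist'); save('w14',im)
a0=np.radians(np.degrees(np.arctan2(40,98))); R0=np.hypot(40,98)
prev=np.array([-98,40.])
for th in list(range(4,61,4)):
    a=a0+np.radians(th); c=np.array([-R0*np.cos(a),R0*np.sin(a)]); print(th,(c-prev).round(1)); prev=c
E
```

```text
[612.43737231  22.26284711 146.8849983 ] [1.     0.0036 0.0027] [-3.6e-03  1.0e+00 -9.0e-04] [-4.29662344 -0.61929626  7.59148728] 0.09359512710066917
4 [3.  6.7]
8 [3.5 6.5]
12 [3.9 6.3]
16 [4.4 6. ]
20 [4.8 5.6]
24 [5.2 5.3]
28 [5.5 4.9]
32 [5.8 4.5]
36 [6.1 4.1]
40 [6.4 3.7]
44 [6.7 3.2]
48 [6.9 2.7]
52 [7.  2.3]
56 [7.2 1.8]
60 [7.3 1.3]
```

View pics/w14.png

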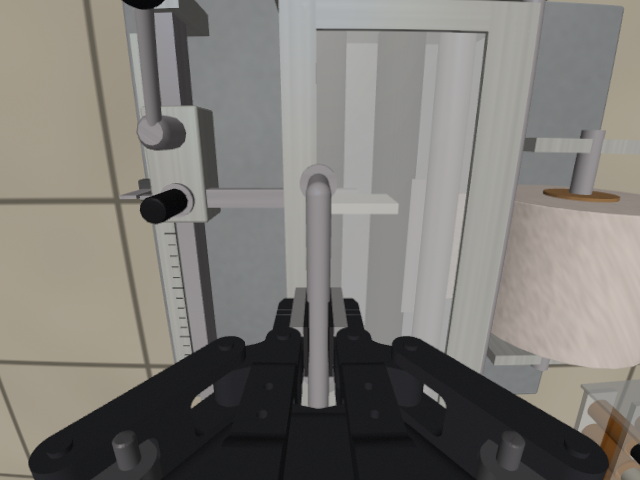

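>>> {"fn": "drive_tool", "kwargs": {
  "gripper": [1, 1, 1, 1, 1, 1, 1, 1, 1],
  "offset": [
    [0.003, -0.0067, 0],
    [0.0035, -0.0065, 0],
    [0.0039, -0.0063, 0],
    [0.0044, -0.006, 0],
    [0.0048, -0.0056, 0],
    [0.0052, -0.0053, 0],
    [0.0055, -0.0049, 0],
    [0.0058, -0.0045, 0],
    [0, 0, 0]
  ],
  "turn": [0, 0, 0, 0, 0, 0, 0, 0, 0]
}}

```text
time_s: 18.27
eef_pos: [647.6, 22.4, 194.2]
ee_rot: [-0.707, 0.708, 0.001, -0.002]
force: [-17.7, -1.3, 16.9]
grip_width: 0.093
```

```bash
python3 - <<'E'
from h import *
p,r,s=pose(); print(p,s['force'],s['grip_width'],s['joints'].round(2))
im,d=ctrl.capture('wrist'); save('w15',im)
im,d=ctrl.capture('scene'); save('s15',im)
E
```

```text
[647.62731913  22.39638076 194.20956454] [-17.71470471  -1.28301131  16.92962001] 0.09319464976517676 [-0.15  0.62  1.14 -0.    1.39 -0.15]
```

View pics/s15.png

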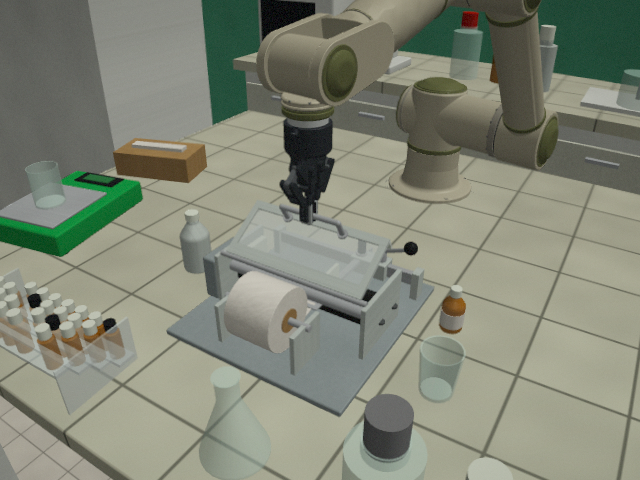

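>>> {"fn": "drive_tool", "kwargs": {
  "gripper": [1, 1],
  "offset": [
    [-0.0015, -0.002, 0],
    [0, 0, 0]
  ],
  "turn": [0, 0]
}}

```text
time_s: 18.53
eef_pos: [646.2, 22.4, 193.4]
ee_rot: [-0.707, 0.707, 0.001, -0.001]
force: [-7.2, -2.4, 2.5]
grip_width: 0.092
```

>>> {"fn": "drive_tool", "kwargs": {
  "gripper": [1, 1, 1, 1, 1],
  "offset": [
    [0.0061, -0.0041, 0],
    [0.0064, -0.0037, 0],
    [0.0067, -0.0032, 0],
    [0.0069, -0.0027, 0],
    [0, 0, 0]
  ],
  "turn": [0, 0, 0, 0, 0]
}}

```text
time_s: 18.95
eef_pos: [673.5, 22.5, 209.6]
ee_rot: [-0.707, 0.707, 0.002, -0.0]
force: [-9.8, -1.0, 12.9]
grip_width: 0.092
```

>>> {"fn": "drive_tool", "kwargs": {
  "gripper": [1, 1, 1, 1, 1, 1],
  "offset": [
    [-0.0005, -0.001, 0],
    [0.007, -0.0023, 0],
    [0.0072, -0.0018, 0],
    [0.0073, -0.0013, 0],
    [0, 0, 0],
    [0, 0, 0]
  ],
  "turn": [0, 0, 0, 0, 0, 0]
}}

```text
time_s: 19.45
eef_pos: [694.7, 22.5, 215.4]
ee_rot: [-0.707, 0.707, 0.003, 0.001]
force: [-2.6, -0.9, 8.8]
grip_width: 0.093
```

```bash
python3 - <<'E'
from h import *
p,r,s=pose(); print(p,s['force'],s['grip_width'],s['joints'].round(2))
V=w2c('wrist'); im,d=ctrl.capture('wrist'); save('w16',im); np.save('w16.npy',d);np.save('w16V.npy',V)
V=w2c('scene');im,d=ctrl.capture('scene'); save('s16',im[120:420,150:550]);np.save('s16.npy',d)
for q in ['guard_handle','guard_hinge','clamp_ball','knob_grip']:print(q,[(c2world('scene',x['centre'],V).round(1),round(x['score'],2)) for x in ctrl.pinpoint('scene',q)[:2]])
E
```

```text
[694.69801455  22.53707399 215.38014296] [-2.60245891 -0.89151769  8.77196629] 0.09297586123175308 [-0.14  0.72  0.91 -0.    1.51 -0.14]
guard_handle [(array([695.4,  22.7, 228.4]), 0.65), (array([ 646.4, -265.6,   63.6]), 0.24)]
guard_hinge [(array([707.5,  23.1, 122.2]), 0.93)]
clamp_ball [(array([537.9, 160.3, 133.2]), 0.88), (array([656.7,  20.7,   3.5]), 0.2)]
knob_grip []
```

View pics/s16.png

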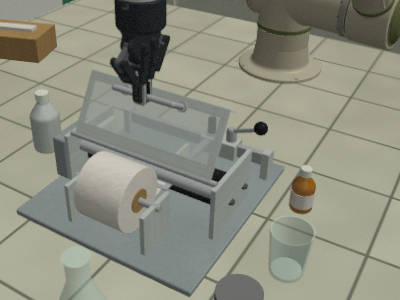

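View pics/w16.png

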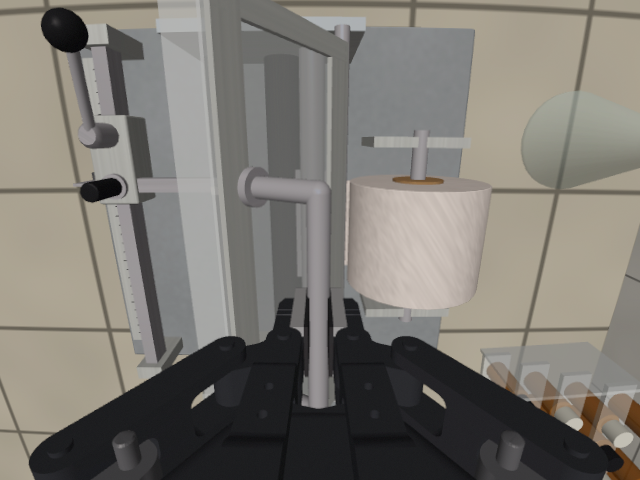

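>>> {"fn": "drive_tool", "kwargs": {
  "gripper": [1, 1, 1, 1, 1, 1, 1, 1],
  "offset": [
    [0, -0.0005, 0],
    [0, 0, 0],
    [0, 0, 0],
    [0, 0, 0],
    [0, 0, 0],
    [0, 0, 0],
    [0, 0, 0],
    [0, 0, 0]
  ],
  "turn": [0, 0, 0, 0, 0, 0, 0, 0]
}}

```text
time_s: 20.42
eef_pos: [694.3, 22.5, 215.3]
ee_rot: [-0.707, 0.707, 0.003, 0.0]
force: [-2.9, -2.7, 6.4]
grip_width: 0.088
```

```bash
python3 - <<'E'
from h import *
p,r,s=pose(); print(p,s['force'],s['grip_width'],np.abs(s['dq']).max())
d0=p[[0,2]]-np.array([612.4,146.9]); print('angle',np.degrees(2*np.arcsin(np.hypot(*d0)/2/105.85)))
n='wrist';V=w2c(n); im,d=ctrl.capture(n); save('w17',im)
for q in ['clamp_ball','clamp_axis','index','pointer','guard_handle']:print(q,[(c2world(n,x['centre'],V).round(1),round(x['score'],2)) for x in ctrl.pinpoint(n,q)[:1]])
n='top';V=w2c(n); im,d=ctrl.capture(n); save('t17',im)
for q in ['clamp_ball','clamp_axis','index','pointer','guard_handle']:print(q,[(c2world(n,x['centre'],V).round(1),round(x['score'],2)) for x in ctrl.pinpoint(n,q)[:1]])
E
```

```text
[694.32469953  22.52695359 215.31312136] [-2.90996405 -2.69192809  6.44126393] 0.08754749908982346 0.0019689750807232714
angle 60.55290329864533
clamp_ball [(array([537.5, 163.8, 133.4]), 0.9)]
clamp_axis []
index [(array([495.6,  59. ,  64.3]), 0.61)]
pointer []
guard_handle [(array([691.8,  23.7, 231. ]), 0.88)]
clamp_ball []
clamp_axis []
index []
pointer []
guard_handle [(array([694.4,  20.8, 225.4]), 0.59)]
```

Everything holds steady, so I'm handing the job in.

```bash
python3 -c "
from rig import ctrl
print(ctrl.finish_job())"
```

```text
the job is handed in; nothing more can be done
None
```

I handed the job in at about 21 s, with the stop set and clamped, and the guard held open at about 60° by the fingers gripping its handle.

- **Lever loosened:** I swung the ball lever to about 1.0 rad. The ball ended at (476, 20) mm, where full loosening should put it.
- **Stop set:** I gripped the knob and slid the stop about 130 mm left. Seen from straight above, the nib lined up with the pointer within about 0.1–0.2 mm. After tightening it was about 0.3 mm off.
- **Lever tightened:** I pushed until the lever stopped moving, at about 16 N. The ball then measured within about 3 mm of where the tight position should put it.
- **Guard held:** the angle works out to 60.6° from how far the gripper travelled. The gripper command is a 50 N grip, the arm was still, and the force at the wrist was about 8 N.

Two things went less cleanly. While lifting, my path ran slightly inside the handle's true arc, and the wrist force reached about 25 N before I corrected it. In the last check, several recognition queries found nothing in the wrist and top pictures, including the pointer. That means the final alignment rests on the view taken right after tightening, before the guard was lifted. I did not touch the bottles or the beaker.

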